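# Seat the board carrier on the inspection base and lock its press-turn knob

### The job

Set the carrier with the two green circuit boards gently onto the inspection base and let its three ball feet settle fully home in the cone, the vee groove and the flat seat. Then push its knob down against the spring, turn it clockwise to the locked position and let it rise again, so that the carrier is held down. Leave everything else on the bench where it is.

Things in the scene. Friction and masses are not known exactly. Their poses are not given: they have to be found in the camera images.
- knob_grip (a point): Point to grip on the carrier's knob: on its axis, 3 mm below the top of its upright black grip bar. The bar is 40 mm long (this point's x axis), 12 mm wide (y), 24 mm high, white line along its top, on a black disc of 46 mm diameter whose top is 21 mm below this point; fingertips may rest on the disc. The carrier may be lifted by the knob. The axis is vertical when the carrier stands level
- carrier_mid (a point): Centre of the loose carrier's aluminium plate on the knob's axis, half-way up its 5 mm thickness; z up, x towards the single foot's tab, y towards the cone foot's side. The plate is 170 mm (y) by 98 mm (x from -58 to 40), its tab 40 mm wide, reaching to x = 68. Its underside is 20 mm above the underside of the ball feet; knob_grip is 50.5 mm above this point. The feet show as hexagonal nuts on top
- foot_cone (a point): Centre of the carrier's ball foot (12 mm diameter) that belongs in the cone: at x = -46, y = 65 mm from carrier_mid, 16.5 mm below it
- foot_vee (a point): Centre of the ball foot that belongs in the vee groove: at x = -46, y = -65 mm from carrier_mid, 16.5 mm below it
- foot_flat (a point): Centre of the ball foot that belongs on the flat seat, in the tab: at x = 52, y = 0 mm from carrier_mid, 16.5 mm below it
- inspection_base: Black base fixed to the bench, 130 by 166 mm, plate top 12 mm high; origin on the bench below the middle of its slot; x towards the flat seat, y towards the cone. Two steel jaws (tops 35 mm high, 44 mm long in x) leave an 18 mm slot along x for the carrier's T-bar. With the carrier home carrier_mid is straight above this origin, 40.5 mm over the bench, its axes along the base's
- seat_cone (a point): Where the centre of foot_cone lies when home in the round cone seat (18 mm wide mouth, 45 degree walls, 24 mm above the bench): at x = -46, y = 65 mm from the base's origin
- seat_vee (a point): Where the centre of foot_vee lies when home in the vee groove (26 mm long along y, 18 mm wide, 45 degree walls): at x = -46, y = -65 mm from the base's origin, 24 mm above the bench
- seat_flat (a point): Where the centre of foot_flat lies when home on the flat round seat (26 mm diameter, top 18 mm above the bench): at x = 52, y = 0 mm from the base's origin
- knob_press (a joint): How far the knob is pushed down, m: 0 risen, 0.0075 at its stop. The spring needs 6 N to start and 11 N at the stop. Its bayonet lets the knob turn only when it is down 6 mm or more. Let go in the locked position on the base it rises again to about 0.001, its T-bar bearing on the jaws from below
- knob_turn (a joint): Knob angle relative to the carrier, rad, growing clockwise from above: 0 unlocked (bar along the carrier's x, at the white dot; so at the start), 1.5 at the stop. From 1.15 to the stop (red dot, just short of a right angle) it can rise into the locked notch. The T-bar below (26 by 10 by 5 mm, parallel to the bar, underside 8 mm above the feet's underside) enters the slot only when unlocked
- multimeter: Blue-grey multimeter lying flat, 150 by 78 by 40 mm; origin under its centre. Leave it alone
- remote: Black remote control lying flat, 200 by 48 by 20 mm; origin under its centre. Leave it alone
- screwdriver: Green-handled screwdriver lying on the mat, 190 mm long, 26 mm thick; origin under its centre. Leave it alone
- screw_tray: Grey divided tray of screws, 120 by 85 by 24 mm; origin under its centre. Leave it alone
- solder_spool: Blue spool of solder standing on end, 58 mm diameter, 32 mm high; origin under its centre. Leave it alone
- flux_jar: Amber jar with a white cap, 54 mm diameter, 50 mm high; origin under its centre. Leave it alone
- cleaner_bottle: Clear bottle with a red cap, 48 mm diameter, 120 mm high; origin under its centre. Leave it alone
- carrier: The loose carrier as a whole, 0.4 to 0.65 kg; origin on the knob's axis level with the underside of the ball feet, 22.5 mm below carrier_mid, same axes. A green board, 52 by 64 mm, stands on each side of the knob from 28 mm out (y); the boards' parts reach 10 mm above the plate's top, the knob's disc top is 27 mm above it

How it is judged (in metres and radians):
On the way, in this order (a step that is already met when the one before it is completed fails the run):
1. the carrier sits on the base, all three feet in their seats (within 4 mm), with the knob not yet turned (distance between foot_cone and seat_cone below 0.004 m and distance between foot_vee and seat_vee below 0.004 m and distance between foot_flat and seat_flat below 0.004 m and value of joint knob_turn below 0.3 rad).
2. the knob is turned past half-way while pushed down at least 4 mm, on the seated carrier (value of joint knob_press above 0.004 m and value of joint knob_turn above 0.6 rad and horizontal distance between carrier_mid and inspection_base below 0.006 m).
At the end, for the whole second after the job is handed in: The carrier is at rest with each ball foot within 2.5 mm of its place in the cone, vee and flat seats, and its knob is turned clockwise into the locked notch (more than 1.05 rad) and has risen again to less than 2.5 mm of its pressed travel (distance between foot_cone and seat_cone below 0.0025 m and distance between foot_vee and seat_vee below 0.0025 m and distance between foot_flat and seat_flat below 0.0025 m and value of joint knob_turn above 1.05 rad and value of joint knob_press below 0.0025 m and linear speed of carrier below 0.01 m/s); the robot touches nothing.
It fails at once if a bystander is moved more than 25 mm (distance of any of multimeter, remote, screwdriver, screw_tray, solder_spool, flux_jar, cleaner_bottle from where it was at the start of the episode above 0.025 m).
It fails at once if the carrier is dropped onto the base instead of lowered (faster than 0.35 m/s in the last 20 mm above its seats) (horizontal distance between carrier_mid and inspection_base below 0.05 m and height (world z) of carrier_mid below 0.0605 m and linear speed of carrier above 0.35 m/s).
It also fails if it takes over 51 s, if anything falls off the work surface, if the arm or the gripper's body presses on something with over 40 N, if the wrist force passes 120 N, or if a joint passes its speed limit or range.

### The arm

A 6-joint arm with a two-finger parallel gripper is mounted at the origin on the work surface. World frame = base frame: x ahead of the robot, y to its left, z up, the work surface at z = 0. Lengths are in m, angles in degrees, forces in N, time in s.
With the tool pointing down it reaches from about 0.35 to 0.875 m from the base axis. Payload 4.2 kg.
Tool frame: the origin (TCP) lies midway between the tips of the shut fingers; the grasp point (between the pads) lies r.pinch_z behind it (r.pinch_z is the distance from the TCP to the grasp point, in m); z points along the fingers, y is the direction in which the jaws open and shut (so a half turn about z gives the same grasp; the last joint's range is limited). The gripper opens to 87 mm and grips with 3 to 60 N. Pads are 19 mm wide; open, the fingers measure 117 mm over their backs; the gripper's body (75 mm by 190 mm) begins 51 mm behind the grasp point.
Start: joints at [-57.376, 22.042, 0.453, 0, -68.411, -14.817], TCP at [0.191, -0.595, 0.223] pointing down, gripper open.
Joint ranges: [-179.83, 179.83], [-69.29, 118.12], [-61.27, 80.66], [-181.25, 117.63], [-171.15, -9.14], [-177.46, 177.46]. Speed limits (degrees/s): [159.86, 159.86, 180, 180, 180, 180].

### API

Orientations are given as a 3x3 rotation matrix whose columns are the frame's x, y, z axes.
In Python, from station import r gives the robot as it stands. The module is installed in compiled form; this text tells all that it offers.
- The arm moves only by the tool play_rows, never from a script. Its argument "deltas" is a list of rows, each a list of 7 numbers: the shift along the tool's x, y, z in units of 25 mm (1.0 is 25 mm), then the turn, a rotation vector about the tool's x, y, z in units of 5 degrees (1.0 is 5 degrees), then the finger opening in mm, from 0 to 87. In form: [[tx, ty, tz, wx, wy, wz, fingers], ...]. A call has 1 to 12 rows; each row is the pose to reach, as a shift and turn from the pose commanded when the call began, along the tool's axes at that moment; what a row does not reach only later rows make up. A row lasts 1/10 s, in which the tool goes at most 50 mm and 8.59 degrees, less where a joint would pass 70% of its speed; a pose out of reach is approached as far as the arm can. A call with a gripper value outside its range is refused whole. The fingers move at their own pace and stop on an object; the grip force is fixed at half the most. Time passes only in rows, so rows that repeat a pose let the fingers close. It gives the time, the measured TCP pose, the force and the opening at its end, in the units of the state.
- r.sense(): the state, without advancing time (a new reading comes with each control period).
- r.capture(name): name is "scene" or "side" or "wrist"; returns a dict with "pixels" (480x640x3 uint8, red, green, blue), "camera_matrix" (3x3 intrinsics, pixels), "k1" (the pictures are not rectified: a ray, as slopes to the right and down, at radius r is drawn at 1 + k1 r^2 times it, then the intrinsics apply), "R" (3x3) and "t" (3): a world point X has camera coordinates R X + t; the wrist camera has in their place "T_tool_cam" (4x4, takes a point from camera to tool coordinates, whose origin is the TCP and whose axes are the flange's). Camera axes: x right, y down, z forward; pixel columns grow to the right and rows downward; lengths in m; the calibration is good to about 2 mm. A picture is of the moment at which its call begins: read the wrist's pose just before it. There is no depth.
- r.finish_job(): hands the job in, once; it reports no verdict.
Trained networks look in the newest picture that a camera, given by its name, has taken for a name from the list of things; names that differ only in an ending like _2 or _b are one class to them, and where a whole thing is asked for, a point or a joint stands for the part that bears it (a point fixed in the world has none). Each returns a list of dicts, best first, with "score" (0 to 1); they miss things now and then, are a little off and sometimes report something else, mostly with a low value. They report only what shows in the picture. A call takes as long as a camera call.
- r.spot_in(camera, target): "centre" ([x, y, z] in m, in world coordinates, good to about 4 mm: the middle of the surface that is visible of it).
- r.cut_out(camera, target): "region" (480x640 bool, what is visible of it).
The state is a dict: "time_s": time; "joints": joint angles; "joint_velocities": joint speeds; "effort": joint torques, N m; "tcp_pos": TCP position; "ee_rot": TCP orientation; "wrist_force": force on the tool from outside, world axes, zero at the start; "moment": the same for the moment, N m; "gripper_width": opening from 0.0 (shut) to 1.0 (fully open).
Only numpy, scipy, OpenCV 4.12 (cv2) and the standard library are available. Lean on these libraries where they do the work, as an engineer would, in place of code of your own. Each camera call takes 0.05 s, during which the arm holds its last target.

## Working session

There is one attempt and no reset: what is moved stays moved. The work goes in short steps, Python scripts to look and compute and a tool call to move; the robot and the scene stay as the last step left them, time stands still between calls to the robot, and variables do not carry over. Pictures are saved under pics/ and viewed, and the job is handed in when it is done.

Besides the shell and the picture viewer there is one more tool, called after "Call:" as name([rows], argument=value, ...), one row to a line, values as JSON. play_rows: Moves the arm, as the interface text tells. Its arguments: {"type":"object","properties":{"deltas":{"type":"array","items":{"type":"array","items":{"type":"number"}}}},"required":["deltas"]}

```bash
mkdir -p pics
cat > h.py <<'E'
import numpy as np, cv2
from station import r
def cap(n,f=None):
    s=r.sense(); c=r.capture(n)
    if f: cv2.imwrite(f'pics/{f}.png',cv2.cvtColor(c['pixels'],cv2.COLOR_RGB2BGR))
    if 'T_tool_cam' in c:
        T=np.array(c['T_tool_cam']); Rw=np.array(s['ee_rot']); p=np.array(s['tcp_pos'])
        Rc=Rw@T[:3,:3]; tc=Rw@T[:3,3]+p
        c['R']=Rc.T; c['t']=-Rc.T@tc
    return c
def proj(c,X):
    X=np.atleast_2d(X); q=X@np.array(c['R']).T+np.array(c['t']); u=q[:,:2]/q[:,2:]
    u=u*(1+c['k1']*(u**2).sum(1,keepdims=True)); K=np.array(c['camera_matrix'])
    return u@K[:2,:2].T+K[:2,2]
def ray(c,px):
    K=np.array(c['camera_matrix']); k1=c['k1']
    d=np.linalg.solve(K,[px[0],px[1],1])[:2]; u=d.copy()
    for _ in range(50): u=d/(1+k1*(u@u))
    R=np.array(c['R']); v=R.T@np.array([u[0],u[1],1]); o=-R.T@np.array(c['t'])
    return o,v/np.linalg.norm(v)
def atz(c,px,z):
    o,v=ray(c,px); return o+v*(z-o[2])/v[2]
E
python3 - <<'E'
from h import *
print(r.pinch_z, r.sense())
for n in ['scene','side','wrist']:
    c=cap(n,n+'0'); print(n,c['R'],c['t'],c['camera_matrix'],c['k1'])
    for t in ['knob_grip','carrier','inspection_base','foot_cone','carrier_mid','cleaner_bottle','flux_jar','multimeter','solder_spool','screw_tray','remote','screwdriver']:
        print(n,t,[(np.round(d['centre'],3),round(d['score'],2)) for d in r.spot_in(n,t)][:3])
E
```

```text
0.0187 {'time_s': 0.0, 'joints': array([-5.73760307e+01,  2.20905962e+01,  3.80534502e-01, -2.86318278e-02,
       -6.84102375e+01, -1.48167093e+01]), 'joint_velocities': array([-0.09043188,  0.1244555 , -0.02625672,  0.0147428 ,  0.03447163,
        0.00335633]), 'effort': array([-7.32791377e-04, -3.90668321e+01,  1.87409377e+01,  4.21995968e+00,
        1.09868310e-02, -1.94239542e-04]), 'tcp_pos': array([ 0.19097429, -0.59448617,  0.22146741]), 'ee_rot': array([[-9.52146983e-01, -3.05639616e-01, -7.40578746e-04],
       [-3.05640500e-01,  9.52144847e-01,  2.01882587e-03],
       [ 8.81050745e-05,  2.14856981e-03, -9.99997688e-01]]), 'wrist_force': array([-0.65908785,  0.05991547, -0.05121286]), 'moment': array([-0.05138635, -0.00284589,  0.04184313]), 'gripper_width': 0.9964909086326061}
scene [[-0.386801    0.92205414 -0.0141826 ]
 [ 0.70361898  0.28515655 -0.65085027]
 [-0.59607492 -0.26172868 -0.75907364]] [ 0.21114507 -0.37685736  1.66984945] [[530.16238117   0.         315.8963334 ]
 [  0.         530.16238117 238.00855691]
 [  0.           0.           1.        ]] 0.0407579
[... 2139 characters left out ...]
  0.062]), 0.61)]
side screwdriver [(array([0.533, 0.252, 0.011]), 0.68), (array([0.521, 0.412, 0.023]), 0.58)]
wrist [[-3.04689749e-01  9.52451621e-01 -2.57228645e-04]
 [ 9.19361305e-01  2.94174688e-01  2.61220296e-01]
 [ 2.48875365e-01  7.93546605e-02 -9.65279178e-01]] [ 0.62473397 -0.03203497  0.38907151] [[362.13258145   0.         315.62332872]
 [  0.         362.13258145 242.63826918]
 [  0.           0.           1.        ]] 0.0016235060843648112
wrist knob_grip []
wrist carrier []
wrist inspection_base []
wrist foot_cone []
wrist carrier_mid []
wrist cleaner_bottle []
wrist flux_jar []
wrist multimeter []
wrist solder_spool []
wrist screw_tray []
wrist remote []
wrist screwdriver []
```

View pics/scene0.png

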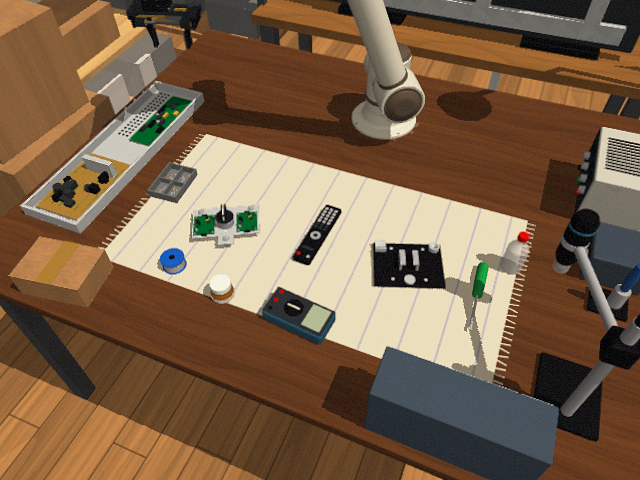

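View pics/side0.png

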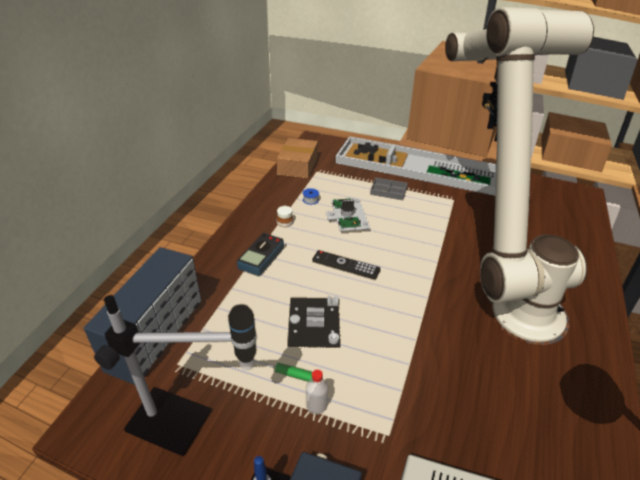

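Run:
```python
from h import *
for n,(x0,y0) in {'scene':(100,180),'side':(330,180)}.items():
    im=cv2.imread(f'pics/{n}0.png')[y0:y0+200,x0:x0+200] if n=='side' else cv2.imread(f'pics/{n}0.png')[200:400,60:260]
    cv2.imwrite(f'pics/{n}0z.png',cv2.resize(im,None,fx=3,fy=3,interpolation=cv2.INTER_CUBIC))
```

```text
(no output)
```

Scene view: carrier around (225,222), base around (408,265), tabs of both facing the near side. The microscope is at the right. Zooming in on the side view, and computing the microscope's position.

Run:
```python
from h import *
S=cap('scene'); D=cap('side'); W=cap('wrist')
def tri(a,b):
    o1,v1=ray(S,a);o2,v2=ray(D,b)
    A=np.stack([v1,-v2],1); k=np.linalg.lstsq(A,o2-o1,rcond=None)[0]
    p,q=o1+v1*k[0],o2+v2*k[1]; return np.round((p+q)/2,3),np.linalg.norm(p-q)
print('scope',tri((578,225),(240,318)),tri((562,262),(246,352)))
print('wristcam', np.array(W['T_tool_cam']).round(3), -np.array(W['R']).T@W['t'])
i1=cv2.imread('pics/scene0.png')[190:250,180:270]; i2=cv2.imread('pics/scene0.png')[235:295,365:455]
cv2.imwrite('pics/z1.png',np.hstack([cv2.resize(i,None,fx=4.4,fy=6 if 0 else 4.4,interpolation=cv2.INTER_CUBIC) for i in (i1,i2)]))
```

```text
scope (array([0.571, 0.527, 0.303]), np.float64(0.0023084052709265116)) (array([0.571, 0.528, 0.204]), np.float64(0.00784667074325131))
wristcam [[-0.001 -0.965 -0.261  0.071]
 [ 1.    -0.001 -0.001  0.   ]
 [ 0.    -0.261  0.965 -0.162]
 [ 0.     0.     0.     1.   ]] [ 0.12292773 -0.61648581  0.38410872]
```

View pics/z1.png

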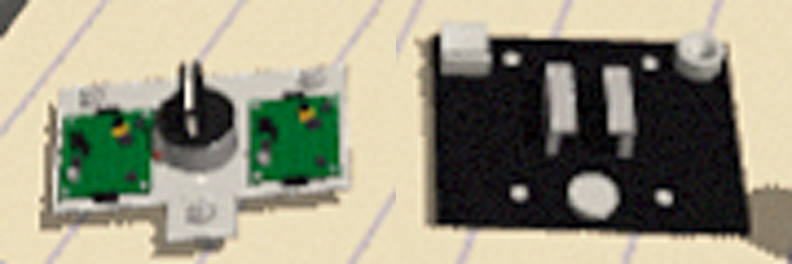

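Run:
```python
from h import *
S=cap('scene')
f=lambda x,y,z,o,dx=0: atz(S,((x-dx)/4.4+o[0],y/4.4+o[1]),z).round(4)
v=f(92,95,.028,(180,190));c=f(315,75,.028,(180,190));t=f(202,210,.028,(180,190))
print(v,c,t,(v+c)/2, np.degrees(np.arctan2(*(c-v)[[1,0]]))-90, np.degrees(np.arctan2(*(t-(c+v)/2)[[1,0]])))
v=f(466,34,.03,(365,235),396);c=f(700,44,.03,(365,235),396);t=f(594,196,.018,(365,235),396)
print(v,c,t,(v+c)/2, np.degrees(np.arctan2(*(c-v)[[1,0]]))-90, np.degrees(np.arctan2(*(t-(c+v)/2)[[1,0]])))
```

```text
[ 0.5879 -0.3055  0.028 ] [ 0.5239 -0.191   0.028 ] [ 0.6422 -0.2016  0.028 ] [ 0.5559  -0.24825  0.028  ] 29.20309338402984 28.393713730531
[0.5149 0.16   0.03  ] [0.4734 0.2816 0.03  ] [0.5865 0.2556 0.018 ] [0.49415 0.2208  0.03   ] 18.843895264057593 20.647778184777824
```

Carrier is about (0.596, -0.226) at yaw 29°, and the base is about (0.537, 0.237) at yaw 20°. Joint 6 range calls for the tool x axis along carrier +x, so I turn about 191° on the way over.

Call:
play_rows([
  [-19.9, 9.06, 0, 0, 0, -20, 87],
  [-19.9, 9.06, 0, 0, 0, -20, 87],
  [-19.9, 9.06, 0, 0, 0, -20, 87],
  [-19.9, 9.06, 0, 0, 0, -20, 87],
  [-19.9, 9.06, 0, 0, 0, -20, 87],
  [-19.9, 9.06, 0, 0, 0, -20, 87],
  [-19.9, 9.06, 0, 0, 0, -20, 87],
  [-19.9, 9.06, 0, 0, 0, -20, 87],
  [-19.9, 9.06, 0, 0, 0, -20, 87],
  [-19.9, 9.06, 0, 0, 0, -20, 87],
  [-19.9, 9.06, 0, 0, 0, -20, 87],
  [-19.9, 9.06, 0, 0, 0, -20, 87],
])

```text
time_s: 3.35
tcp_pos: [0.5993, -0.2234, 0.2217]
ee_rot: [[0.476, -0.88, 0.001], [-0.88, -0.476, 0.0], [0.0, -0.001, -1.0]]
wrist_force: [-0.3, -0.6, -0.8]
gripper_width: 0.999
```

Call:
play_rows([
  [0, 0, 0, 0, 0, -18.2, 87],
  [0, 0, 0, 0, 0, -18.2, 87],
  [0, 0, 0, 0, 0, -18.2, 87],
  [0, 0, 0, 0, 0, -18.2, 87],
  [0, 0, 0, 0, 0, -18.2, 87],
  [0, 0, 0, 0, 0, -18.2, 87],
  [0, 0, 0, 0, 0, -18.2, 87],
  [0, 0, 0, 0, 0, -18.2, 87],
  [0, 0, 0, 0, 0, -18.2, 87],
  [0, 0, 0, 0, 0, -18.2, 87],
  [0, 0, 0, 0, 0, -18.2, 87],
  [0, 0, 0, 0, 0, -18.2, 87],
])

```text
time_s: 4.55
tcp_pos: [0.5956, -0.2272, 0.2225]
ee_rot: [[0.876, 0.482, -0.0], [0.482, -0.876, -0.0], [-0.0, -0.0, -1.0]]
wrist_force: [-0.0, -0.3, 1.0]
gripper_width: 1.001
```

Run:
```python
from h import *
import pickle
c=cap('wrist','w1'); s=r.sense(); print(s['joints'].round(1),s['tcp_pos'].round(4),s['ee_rot'].round(4),s['wrist_force'].round(2))
pickle.dump(c,open('w1.pkl','wb'))
for t in ['knob_grip','carrier','inspection_base']:
    print(t,[(np.round(d['centre'],4),round(d['score'],2)) for d in r.spot_in('wrist',t)][:3])
```

```text
[ -6.4  23.3   2.3  -0.  -69.1 125.1] [ 0.5955 -0.2272  0.2225] [[ 8.772e-01  4.802e-01 -1.000e-04]
 [ 4.802e-01 -8.772e-01  0.000e+00]
 [-1.000e-04 -1.000e-04 -1.000e+00]] [ 0.05 -0.9  -0.04]
knob_grip [(array([ 0.5955, -0.2298,  0.0528]), 0.96), (array([ 0.598 , -0.2308,  0.0257]), 0.73)]
carrier [(array([ 0.5959, -0.224 ,  0.0269]), 0.94)]
inspection_base [(array([ 0.4938, -0.4075,  0.0113]), 0.33)]
```

View pics/w1.png

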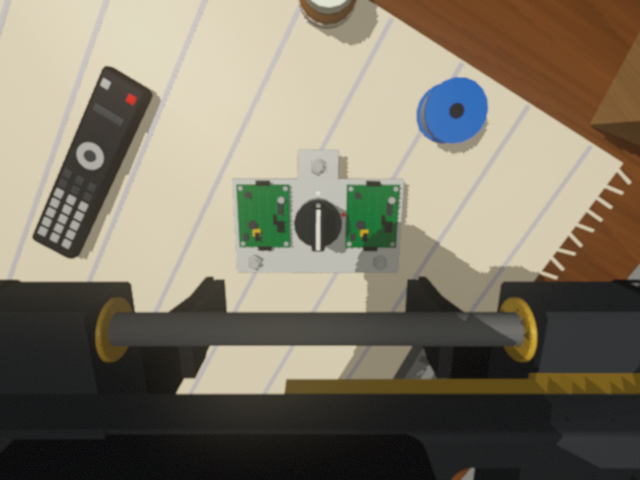

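```bash
cat > m.py <<'E'
from h import *
import sys,pickle
c=pickle.load(open(sys.argv[1],'rb')); img=c['pixels']
x,y,w,hh,f=map(int,sys.argv[3:8])
cv2.imwrite(f'pics/{sys.argv[2]}.png',cv2.resize(cv2.cvtColor(img[y:y+hh,x:x+w],cv2.COLOR_RGB2BGR),None,fx=f,fy=f,interpolation=cv2.INTER_CUBIC))
E
python3 m.py w1.pkl w1z 225 140 190 140 4
```

```text
(no output)
```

View pics/w1z.png

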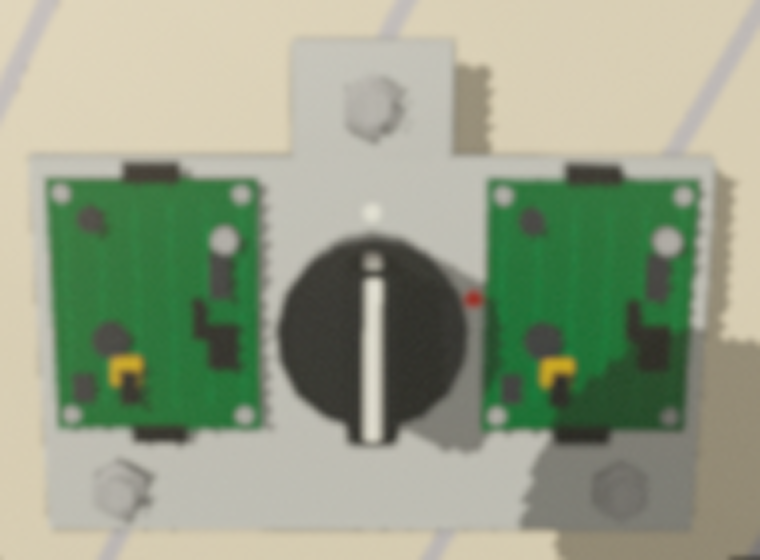

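```bash
cat > fit.py <<'E'
from h import *
from scipy.optimize import least_squares
def fit(c,model,px,x0,freez=None):
    model=np.array(model,float);px=np.array(px,float)
    def X(p):
        a=p[2];z=p[3] if freez is None else freez
        R=np.array([[np.cos(a),-np.sin(a),0],[np.sin(a),np.cos(a),0],[0,0,1]])
        return model@R.T+[p[0],p[1],z]
    f=lambda p:(proj(c,X(p))-px).ravel()
    s=least_squares(f,x0); 
    return s.x,np.round(s.fun.reshape(-1,2),1)
E
python3 - <<'E'
from fit import *
import pickle
c=pickle.load(open('w1.pkl','rb'))
m=[(40,85,2.5),(40,-85,2.5),(-58,-85,2.5),(-58,85,2.5),(68,20,2.5),(68,-20,2.5)]
px=[(30,155),(715,155),(693,530),(52,530),(292,38),(455,38)]
m=np.array(m)/1e3; px=np.array(px)/4+[225,140]
for fz in (None,.0225):
    p,e=fit(c,m,px,[.596,-.226,.5,.0225],fz); print(p.round(4),np.degrees(p[2]),e.tolist())
for q in [(373,272),(372,442),(372.5,360)]: print(atz(c,np.array(q)/4+[225,140],.076).round(4))
for q in [(373,107),(121,490),(620,490)]: print(atz(c,np.array(q)/4+[225,140],.03).round(4))
E
```

```text
[ 0.595  -0.23    0.5015  0.0192] 28.733466289672425 [[-0.2, 0.1], [0.4, 0.1], [-0.1, -0.3], [-0.0, -0.3], [-0.3, 0.1], [0.2, 0.1]]
[ 0.5954 -0.2297  0.5015  0.0225] 28.733206861919474 [[-0.9, 0.0], [1.2, -0.0], [0.6, 0.4], [-0.7, 0.4], [-0.5, -0.2], [0.4, -0.2]]
[ 0.6127 -0.2199  0.076 ]
[ 0.5792 -0.2381  0.076 ]
[ 0.5956 -0.2292  0.076 ]
[ 0.6408 -0.2048  0.03  ]
[ 0.525  -0.1945  0.03  ]
[ 0.5867 -0.3071  0.03  ]
```

Carrier fits at (0.5954, -0.2296), yaw 28.7°. The free-z fit gives 19 mm, against 22.5 mm in the text. I'll go down with the jaws across the bar.

Call:
play_rows([
  [-0.05, 0.08, 2, 0, 0, 0, 60],
  [-0.05, 0.08, 4, 0, 0, 0, 40],
  [-0.05, 0.08, 5.5, 0, 0, 0, 40],
  [-0.05, 0.08, 6.2, 0, 0, 0, 40],
  [-0.05, 0.08, 6.5, 0, 0, 0, 40],
  [-0.05, 0.08, 6.6, 0, 0, 0, 40],
])

```text
time_s: 5.35
tcp_pos: [0.5955, -0.2297, 0.0571]
ee_rot: [[0.876, 0.482, -0.001], [0.482, -0.876, -0.0], [-0.001, -0.0, -1.0]]
wrist_force: [0.0, -0.3, 0.8]
gripper_width: 0.542
```

Run:
```python
from h import *
import pickle
c=cap('wrist','w2'); s=r.sense(); print(s['tcp_pos'].round(4),s['wrist_force'].round(2),s['gripper_width'])
pickle.dump(c,open('w2.pkl','wb'))
```

```text
[ 0.5959 -0.2297  0.0577] [ 0.24 -0.27  0.38] 0.5090747938487867
```

View pics/w2.png

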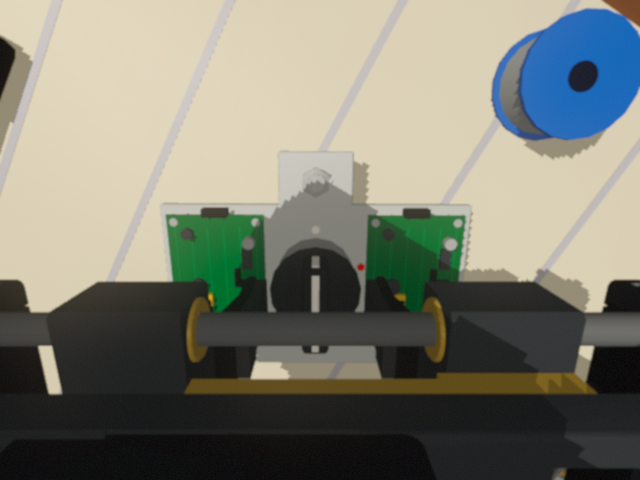

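The bar is centred between the fingers at column 316. A two-view height check with the plate's four upper corners:

Run:
```python
from fit import *
import pickle
c1=pickle.load(open('w1.pkl','rb'));c2=pickle.load(open('w2.pkl','rb'))
P1=np.array([(30,155),(715,155),(292,38),(455,38)])/4+[225,140]
P2=[(162,204),(472,205),(278,151),(354,151)]
for a,b in zip(P1,P2):
    o1,v1=ray(c1,a);o2,v2=ray(c2,b); k=np.linalg.lstsq(np.stack([v1,-v2],1),o2-o1,rcond=None)[0]
    print((o1+v1*k[0]).round(4),(o2+v2*k[1]).round(4))
m=np.array([(40,85,2.5),(40,-85,2.5),(68,20,2.5),(68,-20,2.5)])/1e3
print(fit(c2,m,P2,[.595,-.229,.5,.0225]))
```

```text
[ 0.5891 -0.136   0.02  ] [ 0.5893 -0.1357  0.02  ]
[ 0.6708 -0.2842  0.0246] [ 0.6709 -0.2841  0.0246]
[ 0.6457 -0.1803  0.0327] [ 0.6462 -0.18    0.0327]
[ 0.6644 -0.2148  0.0185] [ 0.6649 -0.2146  0.0185]
(array([ 0.59542097, -0.22962994,  0.49977835,  0.01915483]), array([[-0.7, -0.2],
       [-0.4, -0.7],
       [ 0.6,  0.3],
       [ 0.5,  0.5]]))
```

Call:
play_rows([
  [0, 0, 0.06, 0, 0, 0, 30],
  [0, 0, 0.12, 0, 0, 0, 20],
  [0, 0, 0.12, 0, 0, 0, 8],
  [0, 0, 0.12, 0, 0, 0, 5],
  [0, 0, 0.12, 0, 0, 0, 5],
  [0, 0, 0.12, 0, 0, 0, 5],
  [0, 0, 0.12, 0, 0, 0, 5],
])

```text
time_s: 6.1
tcp_pos: [0.5957, -0.2297, 0.055]
ee_rot: [[0.876, 0.482, 0.001], [0.482, -0.876, -0.0], [0.0, 0.001, -1.0]]
wrist_force: [-0.3, 0.2, 2.0]
gripper_width: 0.133
```

Gripped, with the opening at 11.6 mm against the 12 mm bar. I lift gently.

Call:
play_rows([
  [0, 0, -0.1, 0, 0, 0, 5],
  [0, 0, -0.3, 0, 0, 0, 5],
  [0, 0, -0.7, 0, 0, 0, 5],
  [0, 0, -1.4, 0, 0, 0, 5],
  [0, 0, -2.2, 0, 0, 0, 5],
  [0, 0, -3.0, 0, 0, 0, 5],
  [0, -0.5, -4.0, 0, 0, 0, 5],
  [0, -1.4, -5.0, 0, 0, 0, 5],
])

```text
time_s: 6.9
tcp_pos: [0.5783, -0.1994, 0.1802]
ee_rot: [[0.877, 0.48, -0.001], [0.48, -0.877, -0.0], [-0.001, -0.0, -1.0]]
wrist_force: [-0.9, 0.5, -4.8]
gripper_width: 0.141
```

Run:
```python
from h import *
c=cap('wrist','w3'); s=r.sense(); print(s['tcp_pos'].round(4),s['wrist_force'].round(2),s['moment'].round(2),s['gripper_width'])
```

```text
[ 0.5784 -0.197   0.1855] [-2.71 -0.11 -0.51] [-0.02  0.66 -0.01] 0.13551990352792215
```

View pics/w3.png

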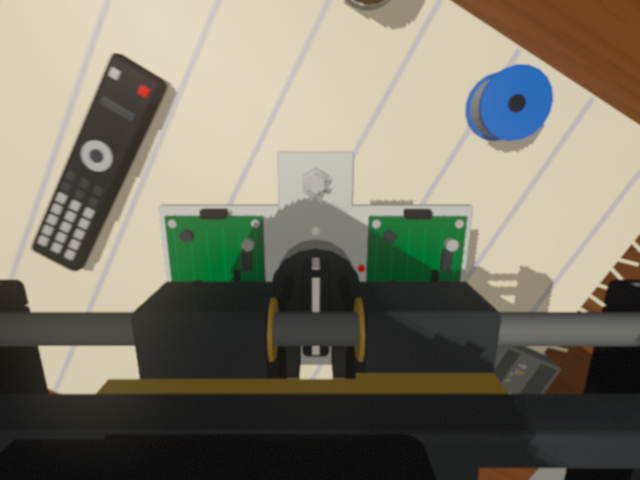

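Call:
play_rows([
  [0.03, -0.6, -0.2, 0, 0, 0.1, 5],
  [0.1, -1.9, -0.7, 0, 0, 0.2, 5],
  [0.2, -3.6, -1.3, 0, 0, 0.4, 5],
  [0.3, -5.4, -1.9, 0, 0, 0.6, 5],
  [0.4, -7.1, -2.5, 0, 0, 0.8, 5],
  [0.5, -8.8, -3.1, 0, 0, 1.0, 5],
  [0.6, -10.5, -3.7, 0, 0, 1.2, 5],
  [0.7, -12.2, -4.3, 0, 0, 1.4, 5],
  [0.8, -13.9, -4.9, 0, 0, 1.5, 5],
  [0.9, -15.5, -5.5, 0, 0, 1.7, 5],
  [0.95, -16.5, -5.8, 0, 0, 1.74, 5],
  [0.95, -17, -6, 0, 0, 1.74, 5],
])

```text
time_s: 8.15
tcp_pos: [0.3934, 0.1865, 0.3306]
ee_rot: [[0.938, 0.346, 0.001], [0.346, -0.938, 0.002], [0.001, -0.001, -1.0]]
wrist_force: [-1.0, -0.2, -4.0]
gripper_width: 0.135
```

Call:
play_rows([
  [0, 0, 0, 0, 0, 0, 5],
  [0, 0, 0, 0, 0, 0, 5],
  [0, 0, 0, 0, 0, 0, 5],
])

```text
time_s: 8.45
tcp_pos: [0.3946, 0.1839, 0.3289]
ee_rot: [[0.94, 0.342, -0.001], [0.342, -0.94, -0.001], [-0.002, 0.001, -1.0]]
wrist_force: [-0.4, -0.2, -4.6]
gripper_width: 0.132
```

```bash
python3 - <<'E'
from h import *
import pickle
c=cap('wrist','w4'); s=r.sense(); print(s['tcp_pos'].round(4),s['ee_rot'].round(4),s['wrist_force'].round(2),s['moment'].round(2),s['joints'].round(1))
pickle.dump(c,open('w4.pkl','wb'))
print([(d['centre'],d['score']) for d in r.spot_in('wrist','inspection_base')])
E
python3 m.py w4.pkl w4z 220 0 200 150 4
```

```text
[0.3947 0.1839 0.3289] [[ 9.396e-01  3.422e-01 -1.100e-03]
 [ 3.422e-01 -9.396e-01 -1.100e-03]
 [-1.400e-03  7.000e-04 -1.000e+00]] [ 0.4   0.83 -5.09] [-0.12  0.11 -0.08] [ 46.5  -0.7 -13.   -0.  -77.8  63.5]
[([0.5397, 0.2421, 0.0115], 0.59)]
```

View pics/w4.png

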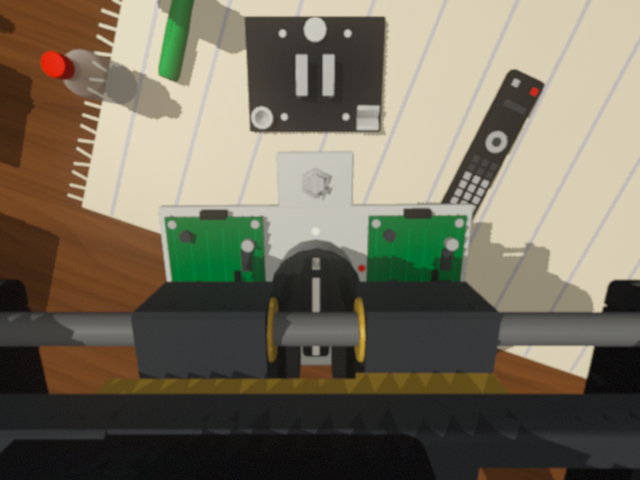

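View pics/w4z.png

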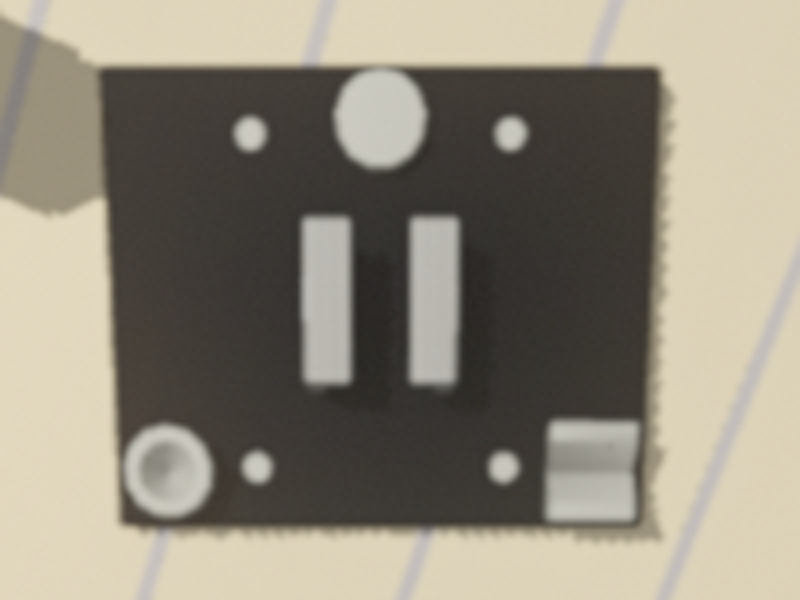

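Base visible at the top centre: flat seat (315,29), cone (262,117), vee (368,118). The carrier is still held squarely. Fitting base pose and carrier-in-hand pose from this picture.

Run:
```python
from fit import *
import pickle
c=pickle.load(open('w4.pkl','rb'))
m=np.array([(52,0,18),(22,9,35),(-22,9,35),(22,-9,35),(-22,-9,35),(-46,65,24.5),(-46,-65,24.5)])/1e3
px=np.array([(380,117),(351,216),(351,385),(409,216),(409,385),(168.5,470),(592,471)])/4+[220,0]-[.375,.375]
for fz in (0,None):
    p,e=fit(c,m,px,[.54,.24,.35,0],fz); print('base',p.round(4),np.degrees(p[2]),e.tolist())
m=np.array([(40,85,2.5),(40,-85,2.5),(68,20,2.5),(68,-20,2.5)])/1e3
P2=[(161,204.5),(473,205),(278,151.5),(353.5,151.5)]
for fz in (.3289-.0325,None):
    p,e=fit(c,m,P2,[.395,.184,.35,.29],fz); print('carrier',p.round(4),np.degrees(p[2]),e.tolist())
```

```text
base [0.5332 0.2356 0.3473 0.    ] 19.901289695559676 [[0.1, 0.0], [-0.6, 0.3], [-0.4, -0.6], [0.7, 0.3], [0.4, -0.6], [-0.5, 0.3], [0.4, 0.2]]
base [ 0.5334  0.2357  0.3473 -0.0017] 19.901259636999132 [[0.1, 0.2], [-0.6, 0.4], [-0.4, -0.6], [0.6, 0.4], [0.4, -0.6], [-0.3, 0.2], [0.2, 0.1]]
carrier [0.3946 0.1839 0.3485 0.29  ] 19.966882886280523 [[-4.1, 1.0], [2.7, 0.4], [-0.6, -0.2], [1.9, -0.2]]
carrier [0.3943 0.1838 0.3485 0.292 ] 19.966890407499402 [[-0.6, 0.1], [-0.7, -0.5], [0.3, 0.2], [1.0, 0.1]]
```

Base at (0.5333, 0.2356), yaw 19.9°; held carrier within 0.4 mm of the TCP and 0.07° of that yaw. I move to a hover 30 mm above the seats.

Call:
play_rows([
  [0.3, 0, 0.2, 0, 0, 0, 5],
  [1.0, 0, 0.8, 0, 0, 0, 5],
  [2.0, -0.02, 1.8, 0, 0, 0, 5],
  [3.1, -0.03, 3.0, 0, 0, 0, 5],
  [4.2, -0.04, 4.3, 0, 0, 0, 5],
  [5.1, -0.05, 5.6, 0, 0, 0, 5],
  [5.7, -0.05, 6.9, 0, 0, 0, 5],
  [5.93, -0.05, 7.9, 0, 0, 0, 5],
  [5.93, -0.05, 8.6, 0, 0, 0, 5],
  [5.93, -0.05, 9.04, 0, 0, 0, 5],
  [5.93, -0.05, 9.04, 0, 0, 0, 5],
  [5.93, -0.05, 9.04, 0, 0, 0, 5],
])

```text
time_s: 9.75
tcp_pos: [0.5341, 0.2372, 0.104]
ee_rot: [[0.939, 0.344, 0.001], [0.344, -0.939, 0.0], [0.001, 0.0, -1.0]]
wrist_force: [-0.2, 0.4, -4.6]
gripper_width: 0.134
```

Run:
```python
from h import *
import pickle
c=cap('wrist','w5'); s=r.sense(); print(s['tcp_pos'].round(4),s['ee_rot'].round(4),s['wrist_force'].round(2),s['moment'].round(2),s['joints'].round(1))
a=cap('side','s5'); b=cap('scene','c5'); pickle.dump((a,b,c),open('v5.pkl','wb'))
A=cv2.imread('pics/s5.png')[260:370,260:370];B=cv2.imread('pics/c5.png')[200:310,350:460]
cv2.imwrite('pics/v5.png',np.hstack([cv2.resize(i,None,fx=3.6,fy=3.6,interpolation=cv2.INTER_CUBIC) for i in (A,B)]))
```

```text
[0.5343 0.2375 0.1047] [[ 9.389e-01  3.441e-01  2.300e-03]
 [ 3.441e-01 -9.389e-01  1.200e-03]
 [ 2.600e-03 -3.000e-04 -1.000e+00]] [-0.24 -0.12 -3.97] [-0.16  0.08  0.04] [ 39.8  24.3 -14.4   0.  -51.1  70.3]
```

View pics/v5.png

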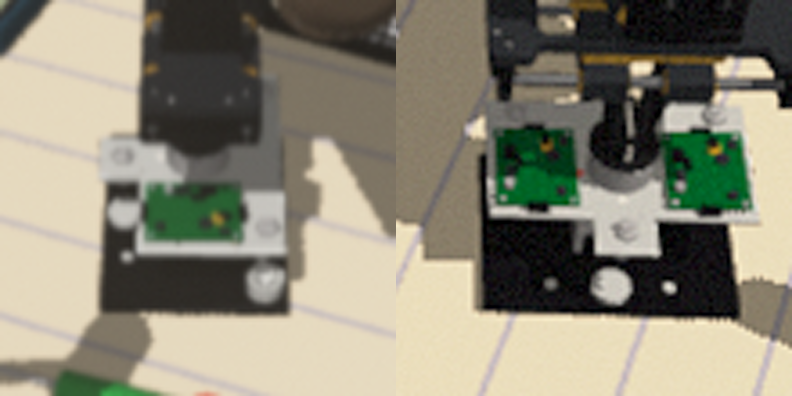

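View pics/w5.png

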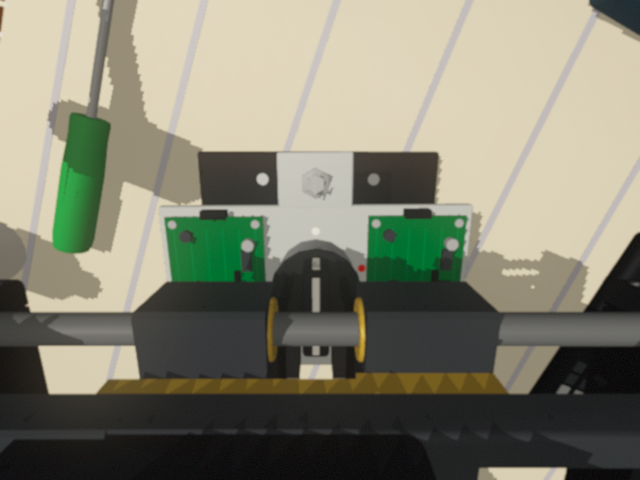

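Wrist view shows the base's front corners at (199,153) and (437,153) and its two holes at (262,179) and (374,179). I'll use these as landmarks for a fresh measurement.

```bash
python3 m.py w4.pkl x 0 0 10 10 1
python3 - <<'E'
from fit import *
import pickle
a,b,c5=pickle.load(open('v5.pkl','rb')); c4=pickle.load(open('w4.pkl','rb'))
cv2.imwrite('pics/w5z.png',cv2.resize(cv2.cvtColor(c5['pixels'][140:290,150:350+140],cv2.COLOR_RGB2BGR),None,fx=2.3,fy=2.3,interpolation=cv2.INTER_CUBIC))
def cent(c,x,y,w=9,lo=None):
    g=c['pixels'][y-w:y+w+1,x-w:x+w+1].astype(float).mean(2); m=np.clip(g-110,0,None)
    yy,xx=np.mgrid[-w:w+1,-w:w+1]; return x+(m*xx).sum()/m.sum(), y+(m*yy).sum()/m.sum()
h4=[cent(c4,282,33,6),cent(c4,347,33,6)]; h5=[cent(c5,262,179),cent(c5,374,180)]
print(h4,h5)
q4=[atz(c4,h,.012) for h in h4]; q5=[atz(c5,h,.012) for h in h5]
print(np.round(q4,4),np.round(q5,4))
k4=[atz(c4,np.array(p)/4+[219.6,-.4],.012) for p in [(100,68),(659,68)]]
k5=[atz(c5,p,.012) for p in [(199,152.5),(437.5,152.5)]]
print(np.round(k4,4),np.round(k5,4))
for q in (q4,q5,k4,k5): d=q[0]-q[1]; print(np.linalg.norm(d).round(4),np.degrees(np.arctan2(d[1],d[0]))-90)
m=np.array([(40,85,2.5),(40,-85,2.5),(68,20,2.5),(68,-20,2.5)])/1e3
P2=[(161,204.5),(473,205),(278,151.5),(353.5,151.5)]
print(fit(c5,m,P2,[.533,.235,.35,.07]))
E
```

```text
[(np.float64(282.0838329238329), np.float64(32.98358722358722)), (np.float64(347.24441041347626), np.float64(32.96018376722818))] [(np.float64(262.1279264851674), np.float64(178.7203538473271)), (np.float64(373.17306871532224), np.float64(178.93533930857873))]
[[0.5664 0.2886 0.012 ]
 [0.5927 0.2163 0.012 ]] [[0.5669 0.289  0.012 ]
 [0.5931 0.2167 0.012 ]]
[[0.5677 0.3352 0.012 ]
 [0.6235 0.1817 0.012 ]] [[0.5689 0.3347 0.012 ]
 [0.6245 0.1824 0.012 ]]
0.077 19.991307944997658
0.0769 19.93615899476528
0.1633 19.97489846607776
0.1621 20.04735749478496
(array([0.53398179, 0.23716624, 0.35008073, 0.06724192]), array([[-0.6,  0.1],
       [-0.7, -0.4],
       [ 0.3,  0.2],
       [ 1. ,  0.1]]))
```

View pics/w5z.png

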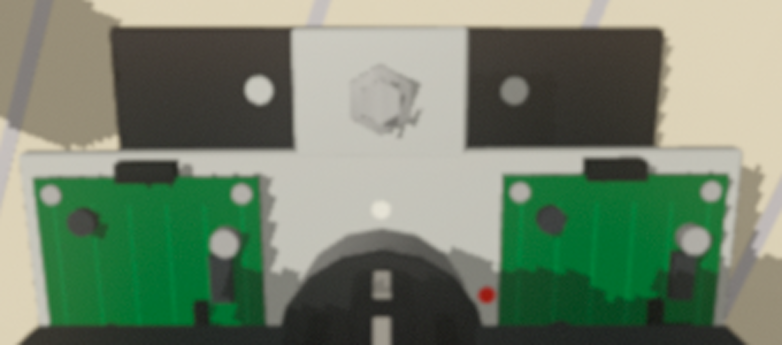

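The second view agrees on the base within 0.6 mm: now (0.5338, 0.236). The carrier is about 1.2 mm off in y, so I correct that while lowering to about 6 mm above home.

Call:
play_rows([
  [-0.03, 0.04, 0.1, 0, 0, 0, 5],
  [-0.03, 0.04, 0.3, 0, 0, 0, 5],
  [-0.03, 0.04, 0.5, 0, 0, 0, 5],
  [-0.03, 0.04, 0.7, 0, 0, 0, 5],
  [-0.03, 0.04, 0.85, 0, 0, 0, 5],
  [-0.03, 0.04, 0.95, 0, 0, 0, 5],
  [-0.03, 0.04, 1.0, 0, 0, 0, 5],
  [-0.03, 0.04, 1.0, 0, 0, 0, 5],
])

```text
time_s: 10.7
tcp_pos: [0.533, 0.2359, 0.0784]
ee_rot: [[0.939, 0.344, -0.0], [0.344, -0.939, -0.0], [-0.0, 0.0, -1.0]]
wrist_force: [-0.1, 0.6, -4.5]
gripper_width: 0.136
```

Run:
```python
from h import *
for i in range(3):
    s=r.sense(); print(s['tcp_pos'].round(4),s['ee_rot'][:,0].round(4),s['wrist_force'].round(2),s['moment'].round(2)); r.capture('wrist')
```

```text
[0.533  0.2359 0.0784] [ 9.390e-01  3.438e-01 -2.000e-04] [-0.15  0.57 -4.52] [-0.16  0.1   0.04]
[0.5331 0.2359 0.0786] [9.390e-01 3.439e-01 1.000e-04] [ 0.2   0.62 -4.25] [-0.1   0.08  0.03]
[0.5332 0.236  0.0787] [9.390e-01 3.439e-01 4.000e-04] [ 0.57 -0.68 -4.13] [-0.1   0.1   0.01]
```

Call:
play_rows([
  [0.01, 0, 0.04, 0, 0, 0, 5],
  [0.01, 0, 0.08, 0, 0, 0, 5],
  [0.01, 0, 0.12, 0, 0, 0, 5],
  [0.01, 0, 0.15, 0, 0, 0, 5],
  [0.01, 0, 0.18, 0, 0, 0, 5],
  [0.01, 0, 0.2, 0, 0, 0, 5],
  [0.01, 0, 0.22, 0, 0, 0, 5],
  [0.01, 0, 0.22, 0, 0, 0, 5],
])

```text
time_s: 11.65
tcp_pos: [0.5335, 0.236, 0.0734]
ee_rot: [[0.939, 0.344, 0.001], [0.344, -0.939, 0.0], [0.001, 0.0, -1.0]]
wrist_force: [-0.2, -0.1, -2.9]
gripper_width: 0.136
```

Run:
```python
from h import *
for i in range(2):
    s=r.sense(); print(s['tcp_pos'].round(4),s['ee_rot'][:,0].round(4),s['wrist_force'].round(2),s['moment'].round(2)); r.capture('wrist')
```

```text
[0.5335 0.236  0.0734] [9.39e-01 3.44e-01 6.00e-04] [-0.19 -0.08 -2.9 ] [-0.24  0.02  0.01]
[0.5335 0.236  0.0733] [9.390e-01 3.439e-01 6.000e-04] [ 0.38 -0.98 -2.75] [-0.19  0.01  0.04]
```

Call:
play_rows([
  [0, 0, 0.02, 0, 0, 0, 5],
  [0, 0, 0.04, 0, 0, 0, 5],
  [0, 0, 0.06, 0, 0, 0, 5],
  [0, 0, 0.06, 0, 0, 0, 5],
  [0, 0, 0.06, 0, 0, 0, 5],
])

```text
time_s: 12.25
tcp_pos: [0.5337, 0.2361, 0.0727]
ee_rot: [[0.939, 0.344, 0.001], [0.344, -0.939, 0.0], [0.001, 0.0, -1.0]]
wrist_force: [-1.7, -0.7, 5.7]
gripper_width: 0.13
```

Run:
```python
from h import *
c=cap('wrist','w6');a=cap('side','s6'); b=cap('scene','c6')
s=r.sense(); print(s['tcp_pos'].round(4),s['ee_rot'][:,0].round(4),s['wrist_force'].round(2),s['moment'].round(2))
A=cv2.imread('pics/s6.png')[260:370,260:370];B=cv2.imread('pics/c6.png')[200:310,350:460]
cv2.imwrite('pics/v6.png',np.hstack([cv2.resize(i,None,fx=3.6,fy=3.6,interpolation=cv2.INTER_CUBIC) for i in (A,B)]))
```

```text
[0.5337 0.2361 0.0727] [0.9389 0.3442 0.0014] [-1.32 -0.96  4.94] [-0.53  0.62 -0.04]
```

View pics/v6.png

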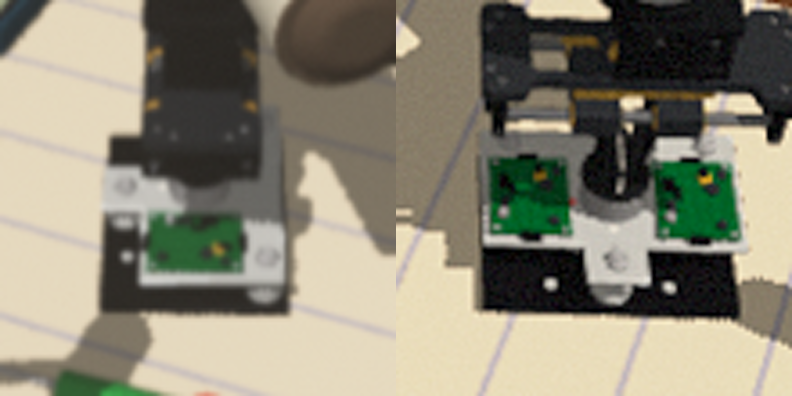

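Contact at TCP z 0.0727 (0.073 was predicted) with the force risen by about 9 N, so it's seated. I open to let it settle and check.

Call:
play_rows([
  [0, 0, 0, 0, 0, 0, 14],
  [0, 0, 0, 0, 0, 0, 18],
  [0, 0, 0, 0, 0, 0, 28],
  [0, 0, 0, 0, 0, 0, 28],
  [0, 0, 0, 0, 0, 0, 28],
])

```text
time_s: 12.9
tcp_pos: [0.5332, 0.236, 0.0714]
ee_rot: [[0.939, 0.344, -0.0], [0.344, -0.939, -0.0], [-0.0, 0.0, -1.0]]
wrist_force: [0.3, -0.3, -0.2]
gripper_width: 0.314
```

Run:
```python
from fit import *
import pickle
c=cap('wrist','w7');b=cap('scene','c7');a=cap('side','s7'); pickle.dump((a,b,c),open('v7.pkl','wb'))
s=r.sense(); print(s['tcp_pos'].round(4),s['ee_rot'][:,0].round(4),s['wrist_force'].round(2),s['moment'].round(2),s['gripper_width'])
A=cv2.imread('pics/s7.png')[260:370,260:370];B=cv2.imread('pics/c7.png')[200:310,350:460]
cv2.imwrite('pics/v7.png',np.hstack([cv2.resize(i,None,fx=3.6,fy=3.6,interpolation=cv2.INTER_CUBIC) for i in (A,B)]))
def cent(c,x,y,w=9,lo=None):
    g=c['pixels'][y-w:y+w+1,x-w:x+w+1].astype(float).mean(2); m=np.clip(g-110,0,None)
    yy,xx=np.mgrid[-w:w+1,-w:w+1]; return x+(m*xx).sum()/m.sum(), y+(m*yy).sum()/m.sum()
```

```text
[0.5332 0.236  0.0714] [ 9.391e-01  3.437e-01 -1.000e-04] [-0.13  0.26 -0.53] [-0.16  0.11 -0.03] 0.32166857314549935
```

View pics/v7.png

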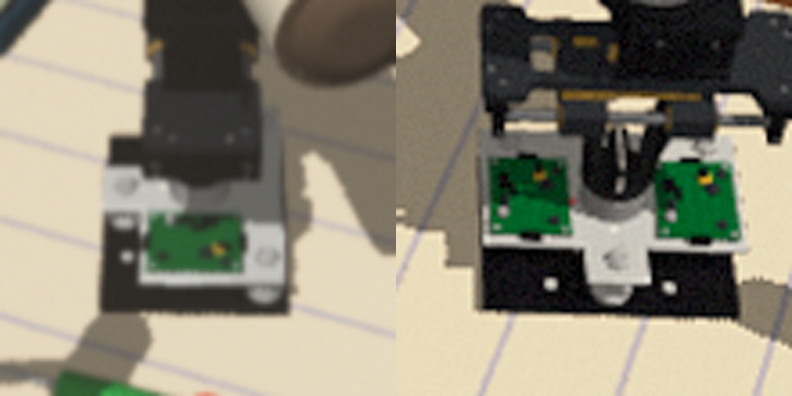

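View pics/w7.png

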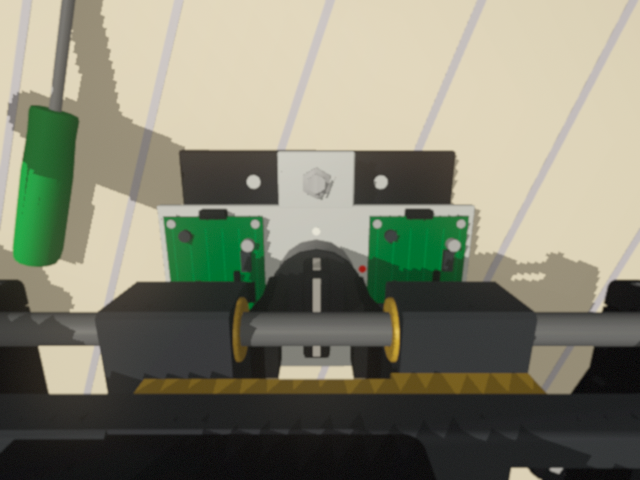

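Released, carrier unmoved. I check seated pose and levelness against the base holes.

Run:
```python
from fit import *
import pickle
a,b,c=pickle.load(open('v7.pkl','rb'))
def cent(c,x,y,w=9):
    g=c['pixels'][y-w:y+w+1,x-w:x+w+1].astype(float).mean(2); m=np.clip(g-110,0,None)
    yy,xx=np.mgrid[-w:w+1,-w:w+1]; return x+(m*xx).sum()/m.sum(), y+(m*yy).sum()/m.sum()
print([atz(c,cent(c,*p),.012).round(4) for p in [(253,182),(381,182)]])
m=np.array([(40,85,2.5),(40,-85,2.5),(68,20,2.5),(68,-20,2.5)])/1e3
P=[(159,205),(475,206),(278,151.5),(355,151.5)]
for fz in (None,.0405):print(fit(c,m,P,[.533,.235,.35,.0405],fz))
```

```text
[array([0.5669, 0.289 , 0.012 ]), array([0.5932, 0.2166, 0.012 ])]
(array([0.53308801, 0.23591624, 0.34772594, 0.03717473]), array([[-0.4, -0. ],
       [-0.3, -0.4],
       [ 0.2,  0.1],
       [ 0.5,  0.3]]))
(array([0.53328109, 0.23599812, 0.34771996, 0.0405    ]), array([[-3.1,  0.6],
       [ 2.4,  0.3],
       [-0.5, -0.2],
       [ 1.2, -0. ]]))
```

The fitted height rose by exactly 18.0 mm relative to the bench fit, so the carrier is fully home. I regrip and press, checking before turning.

Call:
play_rows([
  [0, 0, 0, 0, 0, 0, 14],
  [0, 0, 0, 0, 0, 0, 5],
  [0, 0, 0, 0, 0, 0, 5],
  [0, 0, 0, 0, 0, 0, 5],
  [0, 0, 0.06, 0, 0, 0, 5],
  [0, 0, 0.14, 0, 0, 0, 5],
  [0, 0, 0.22, 0, 0, 0, 5],
  [0, 0, 0.3, 0, 0, 0, 5],
  [0, 0, 0.35, 0, 0, 0, 5],
  [0, 0, 0.35, 0, 0, 0, 5],
  [0, 0, 0.35, 0, 0, 0, 5],
])

```text
time_s: 14.15
tcp_pos: [0.5335, 0.236, 0.0645]
ee_rot: [[0.939, 0.344, 0.001], [0.344, -0.939, -0.0], [0.001, 0.0, -1.0]]
wrist_force: [-2.4, -0.8, 9.6]
gripper_width: 0.132
```

Run:
```python
from h import *
s=r.sense(); print(s['tcp_pos'].round(4),s['ee_rot'][:,0].round(4),s['wrist_force'].round(2),s['moment'].round(2),s['gripper_width'],s['joints'].round(1))
```

```text
[0.5335 0.236  0.0645] [9.388e-01 3.444e-01 8.000e-04] [-2.4  -0.81  9.57] [-0.43  1.09  0.01] 0.1315002100824296 [ 39.8  27.1 -16.9   0.1 -46.   70.3]
```

Call:
play_rows([
  [0, 0, 0.04, 0, 0, 0, 5],
  [0, 0, 0.08, 0, 0, 0, 5],
  [0, 0, 0.12, 0, 0, 0, 5],
  [0, 0, 0.12, 0, 0, 0, 5],
  [0, 0, 0.12, 0, 0, 0, 5],
])

```text
time_s: 14.65
tcp_pos: [0.5338, 0.236, 0.0635]
ee_rot: [[0.939, 0.345, 0.002], [0.345, -0.939, -0.0], [0.002, 0.001, -1.0]]
wrist_force: [-5.9, -2.2, 18.2]
gripper_width: 0.137
```

Run:
```python
from h import *
s=r.sense(); print(s['tcp_pos'].round(4),s['ee_rot'][:,0].round(4),s['wrist_force'].round(2),s['moment'].round(2),s['gripper_width'],s['joints'].round(1))
```

```text
[0.5338 0.236  0.0635] [0.9386 0.3451 0.0019] [-5.86 -2.2  18.18] [-0.74  2.05 -0.  ] 0.13740560380122765 [ 39.8  27.1 -17.    0.1 -45.8  70.3]
```

At the stop (18 N). I ease off slightly, trim the sideways load and turn clockwise.

Call:
play_rows([
  [-0.02, 0, -0.02, 0, 0, 0.3, 5],
  [-0.02, 0, -0.03, 0, 0, 1, 5],
  [-0.02, 0, -0.03, 0, 0, 2.2, 5],
  [-0.02, 0, -0.03, 0, 0, 3.4, 5],
  [-0.02, 0, -0.03, 0, 0, 4.6, 5],
  [-0.02, 0, -0.03, 0, 0, 5.8, 5],
  [-0.02, 0, -0.03, 0, 0, 7, 5],
  [-0.02, 0, -0.03, 0, 0, 8.2, 5],
  [-0.02, 0, -0.03, 0, 0, 9.4, 5],
  [-0.02, 0, -0.03, 0, 0, 10.4, 5],
  [-0.02, 0, -0.03, 0, 0, 11, 5],
  [-0.02, 0, -0.03, 0, 0, 11, 5],
])

```text
time_s: 15.85
tcp_pos: [0.5336, 0.2363, 0.0636]
ee_rot: [[0.82, -0.572, 0.003], [-0.572, -0.82, 0.001], [0.002, -0.002, -1.0]]
wrist_force: [-3.3, -0.9, 15.4]
gripper_width: 0.138
```

Run:
```python
from h import *
c=cap('wrist','w8');cap('scene','c8')
s=r.sense(); x=s['ee_rot'][:,0]; print(s['tcp_pos'].round(4),x.round(4),np.degrees(np.arctan2(x[1],x[0])),s['wrist_force'].round(2),s['moment'].round(2),s['gripper_width'],s['joints'].round(1))
A=cv2.imread('pics/c8.png')[200:310,350:460];B=cv2.imread('pics/w8.png')[120:400,180:460]
cv2.imwrite('pics/v8.png',np.hstack([cv2.resize(i,(396,396),interpolation=cv2.INTER_CUBIC) for i in (A,B)]))
```

```text
[0.5336 0.2363 0.0636] [ 0.821  -0.571   0.0017] -34.81746377688796 [-3.96 -0.43 14.57] [-0.34  1.53  0.02] 0.13755930179556006 [ 39.8  27.1 -17.    0.1 -45.7  15.3]
```

View pics/v8.png

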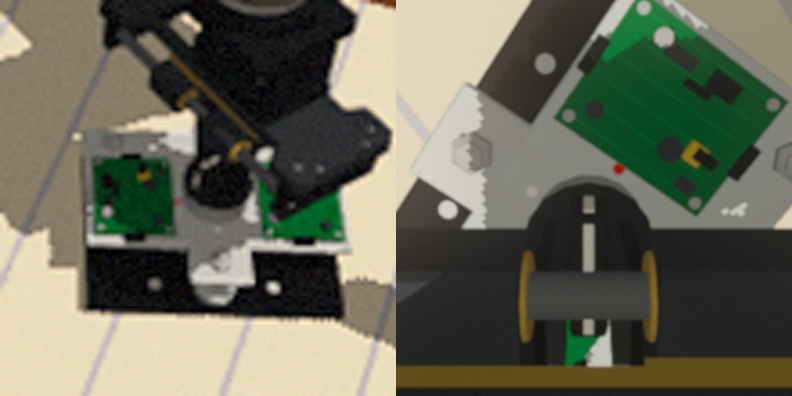

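The knob has turned about 55° and the carrier has stayed put. Continuing to about 84°.

Call:
play_rows([
  [0, 0, 0, 0, 0, 0.8, 5],
  [0, 0, 0, 0, 0, 2, 5],
  [0, 0, 0, 0, 0, 3.2, 5],
  [0, 0, 0, 0, 0, 4.4, 5],
  [0, 0, 0, 0, 0, 5.4, 5],
  [0, 0, 0, 0, 0, 5.8, 5],
  [0, 0, 0, 0, 0, 5.8, 5],
])

```text
time_s: 16.65
tcp_pos: [0.5338, 0.2365, 0.0636]
ee_rot: [[0.441, -0.898, 0.003], [-0.898, -0.441, 0.001], [0.0, -0.003, -1.0]]
wrist_force: [-4.6, -0.1, 14.7]
gripper_width: 0.137
```

Run:
```python
from h import *
s=r.sense(); x=s['ee_rot'][:,0]; print(s['tcp_pos'].round(4),np.degrees(np.arctan2(x[1],x[0])),s['wrist_force'].round(2),s['moment'].round(2),s['gripper_width'],s['joints'].round(1))
```

```text
[0.5338 0.2365 0.0636] -63.851128414889914 [-4.61 -0.12 14.67] [-0.28  1.44 -0.  ] 0.13745193922048085 [ 39.8  27.1 -17.    0.1 -45.7 -13.7]
```

Turned 83.8° (1.46 rad). I let the knob rise under control.

Call:
play_rows([
  [0, 0, -0.06, 0, 0, 0, 5],
  [0, 0, -0.14, 0, 0, 0, 5],
  [0, 0, -0.22, 0, 0, 0, 5],
  [0, 0, -0.3, 0, 0, 0, 5],
  [0, 0, -0.36, 0, 0, 0, 5],
  [0, 0, -0.38, 0, 0, 0, 5],
  [0, 0, -0.38, 0, 0, 0, 5],
])

```text
time_s: 17.35
tcp_pos: [0.5335, 0.2363, 0.0706]
ee_rot: [[0.44, -0.898, 0.002], [-0.898, -0.44, 0.001], [-0.0, -0.002, -1.0]]
wrist_force: [0.2, 1.2, 3.9]
gripper_width: 0.139
```

Run:
```python
from h import *
s=r.sense(); x=s['ee_rot'][:,0]; print(s['tcp_pos'].round(4),np.degrees(np.arctan2(x[1],x[0])),s['wrist_force'].round(2),s['moment'].round(2),s['gripper_width'],s['joints'].round(1))
```

```text
[0.5335 0.2363 0.0706] -63.87116226282221 [0.24 1.18 3.86] [ 0.16 -0.04 -0.01] 0.13857774778048657 [ 39.8  26.6 -16.6   0.  -46.7 -13.7]
```

Risen by 7 mm. I open and check.

Call:
play_rows([
  [0, 0, -0.03, 0, 0, 0, 14],
  [0, 0, -0.03, 0, 0, 0, 18],
  [0, 0, -0.03, 0, 0, 0, 30],
  [0, 0, -0.03, 0, 0, 0, 40],
  [0, 0, -0.1, 0, 0, 0, 45],
  [0, 0, -0.5, 0, 0, 0, 50],
  [0, 0, -1.5, 0, 0, 0, 50],
  [0, 0, -3, 0, 0, 0, 50],
  [0, 0, -4.5, 0, 0, 0, 50],
  [0, 0, -6, 0, 0, 0, 50],
  [0, 0, -6.5, 0, 0, 0, 50],
  [0, 0, -6.5, 0, 0, 0, 50],
])

```text
time_s: 18.55
tcp_pos: [0.5336, 0.2364, 0.2356]
ee_rot: [[0.44, -0.898, 0.005], [-0.898, -0.44, 0.004], [-0.001, -0.006, -1.0]]
wrist_force: [0.3, 0.5, -0.0]
gripper_width: 0.577
```

Run:
```python
from h import *
import pickle
c=cap('wrist','w9');b=cap('scene','c9');a=cap('side','s9'); pickle.dump((a,b,c),open('v9.pkl','wb')); pickle.dump(c,open('w9.pkl','wb'))
s=r.sense(); print(s['tcp_pos'].round(4),s['wrist_force'].round(2))
A=cv2.imread('pics/s9.png')[260:370,260:370];B=cv2.imread('pics/c9.png')[200:310,350:460]
cv2.imwrite('pics/v9.png',np.hstack([cv2.resize(i,None,fx=3.6,fy=3.6,interpolation=cv2.INTER_CUBIC) for i in (A,B)]))
```

```text
[0.5317 0.2353 0.2308] [ 0.27  0.62 -1.16]
```

View pics/v9.png

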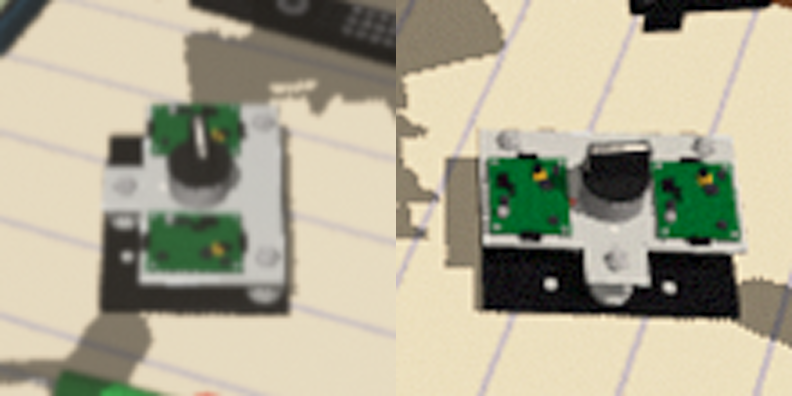

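View pics/w9.png

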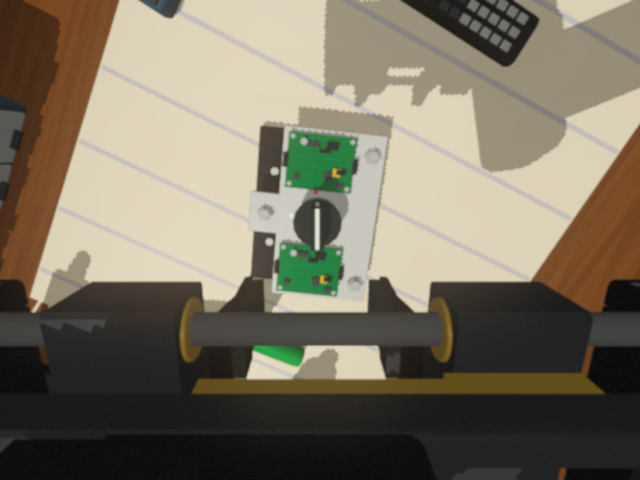

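The bar now points at the red dot and the carrier looks unchanged. One numeric check before hand-in.

```bash
python3 m.py w9.pkl w9z 240 115 160 190 3
python3 - <<'E'
from fit import *
import pickle
a7,b7,_=pickle.load(open('v7.pkl','rb'));a9,b9,c=pickle.load(open('v9.pkl','rb'))
g=lambda c,y,x:cv2.cvtColor(c['pixels'],cv2.COLOR_RGB2GRAY)[y:y+26,x:x+40].astype(np.float32)
for n,p,q,yx in (('scene',b7,b9,(265,378)),('side',a7,a9,(316,295))):
    print(n,cv2.phaseCorrelate(g(p,*yx),g(q,*yx)))
# image of expected home carrier features
a=np.radians(19.9);R=np.array([[np.cos(a),-np.sin(a),0],[np.sin(a),np.cos(a),0],[0,0,1]])
img=cv2.cvtColor(c['pixels'],cv2.COLOR_RGB2BGR)
m=np.array([(40,85,2.5),(40,20,2.5),(68,20,2.5),(68,-20,2.5),(40,-20,2.5),(40,-85,2.5),(-58,-85,2.5),(-58,85,2.5)])/1e3
P=proj(c,m@R.T+[.5335,.2359,.0405])
big=cv2.resize(img[115:305,240:400],None,fx=3,fy=3,interpolation=cv2.INTER_CUBIC)
cv2.polylines(big,[np.int32((P-[240,115]+.5)*3)],True,(0,0,255),1)
for h in (.0525,.046):
  th=np.radians(19.9-84); t=np.array([np.cos(th),np.sin(th),0])*.02
  Q=proj(c,[np.array([.5335,.2359,.0405+.0535])+t,np.array([.5335,.2359,.0405+.0535])-t]); 
cv2.polylines(big,[np.int32((Q-[240,115]+.5)*3)],False,(255,0,255),1)
cv2.imwrite('pics/w9o.png',big)
for n in ('scene','side'):
  for t in ['cleaner_bottle','screwdriver','solder_spool','screw_tray','remote','flux_jar']:
    r.sense(); d=r.spot_in(n,t); print(n,t,np.round(d[0]['centre'],3) if d else None)
E
```

```text
scene ((0.05243171731734009, 0.5039114575180559), 0.9718674474292331)
side ((0.024100551067757436, 0.5405702971356288), 0.7891997001789234)
scene cleaner_bottle [0.462 0.463 0.063]
scene screwdriver [0.541 0.408 0.019]
scene solder_spool [ 0.757 -0.283  0.033]
scene screw_tray [ 0.506 -0.441  0.011]
scene remote [0.545 0.001 0.015]
scene flux_jar [ 0.788 -0.126  0.047]
side cleaner_bottle [0.44  0.479 0.072]
side screwdriver [0.524 0.412 0.022]
side solder_spool None
side screw_tray [ 0.473 -0.448  0.009]
side remote None
side flux_jar [0.523 0.252 0.046]
```

View pics/w9o.png

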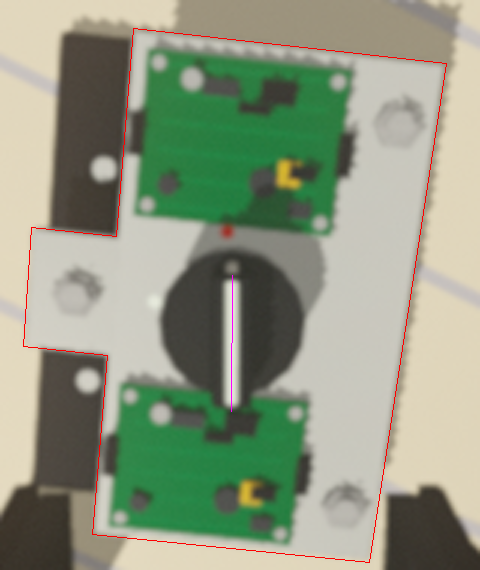

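Run:
```python
from station import r
print(r.finish_job())
```

```text
the job is handed in; nothing more can be done
None
```

I set the carrier down on the inspection base with its three feet home. I then pressed the knob to its stop, turned it clockwise about 84° (1.46 rad), let it rise and backed the gripper off. The job was handed in at about 19 s; no verdict was reported.

**Seating:**
- Contact came at a tool height of 72.7 mm, against 73 mm predicted.
- The carrier's fitted height was 18.0 mm above its bench value, as it should be when home.
- It did not shift when I released the grip.

**Locking:** The knob had risen about 7 mm of its 7.5 mm travel before I let go. I didn't measure its height again after opening the fingers.

**Last picture:** The bar lies at the red dot, and the outline expected for a seated carrier matches the wrist picture.

**Bystanders:** In the scene camera, six of the seven bystanders are within 4 mm of where they started; I did not re-check the multimeter.

**Checks that disagreed:**
- The free-height camera fits read about 3 mm low throughout, so I relied on differences.
- Comparing the boards before and after locking gave an apparent 0.5-pixel shift in both fixed cameras. I put this down to the method and did not follow it up.
- In the last side-camera check the network found neither the spool nor the remote. It placed the flux jar on the base and the screw tray 29 mm off. I treated these as errors because the scene camera had all four in place.

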